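# Load the biscuit press and hold it ready over the finger tin

## Robot

A 7-joint arm with a two-finger parallel gripper is mounted at the origin on the work surface. World frame = base frame: x ahead of the robot, y to its left, z up, the work surface at z = 0. Lengths are in m, angles in degrees, forces in N, time in s.
With the tool pointing down it reaches from about 0.35 to 0.9 m from the base axis. Payload 19.9 kg.
Tool frame: the origin (TCP) lies at the very end of the fingers, on their centre line; the grasp point (between the pads) lies 19 mm behind it; z points along the fingers, y is the line along which they close (so a half turn about z gives the same grasp; the last joint's range is limited). The gripper opens to 94 mm and grips with 3 to 60 N. Pads are 16 mm wide; open, the fingers measure 119 mm over their backs; the gripper's body (75 mm by 177 mm) begins 78 mm behind the grasp point.
Start: joints at [62.768, 23.915, -0.59, 92.452, 0.269, 63.638, -3.037], TCP at [0.263, -0.567, 0.205] pointing down, gripper open.
Joint ranges: [-161.28, 161.28], [-22.2, 115.67], [-73.04, 71.86], [3.21, 147.25], [-68.34, 248.33], [10.77, 114.83], [-161.83, 161.83]. Speed limits (degrees/s): [108.29, 108.29, 136.94, 136.94, 172.46, 172.46, 172.46].

## Interface

Orientations are given as [roll, pitch, yaw] about the fixed x, y, z axes, in that order (R = Rz(yaw) Ry(pitch) Rx(roll)).
In Python, from rig import * gives the robot as it stands.
- The arm moves only by the shell command python3 -m crank 'ROWS' [FORCE]. ROWS is JSON, one flat list of numbers, 5 for each row, row after row: the opening, from 0 (shut) to 1 (fully open), then the shift along the tool's x, y, z scaled (see below), then the turn about the tool's z scaled (see below). In form: [hand, dx, dy, dz, turn, hand, dx, dy, dz, turn, ...]. A call has 1 to 8 rows; each row is the pose to reach, as a shift and turn from the pose commanded when the call began, along the tool's axes at that moment, turning the shorter way round; what a row does not reach only later rows make up. The controller multiplies each number of a shift by 0.1 m and each number of a turn by pi rad. A row lasts 1/12 s, in which the tool goes at most 41.7 mm and 7.16 degrees, less where a joint would pass 70% of its speed; a pose out of reach is approached as far as the arm can. A call with a number of a shift or a turn outside -1 to 1 is refused whole. A call with a gripper value outside its range is refused whole. The fingers move at their own pace and stop on an object; FORCE is the grip in N (left out, the last holds). Time passes only in rows, so rows that repeat a pose let the fingers close. It gives the time, the measured TCP pose, the force, the opening and the grip force at its end, in the units of the state.
- get_state(): the state, without advancing time (a new reading comes with each control period).
- capture(name): name is "scene" or "top" or "wrist"; returns a dict with "image" (384x512x3 uint8, red, green, blue), "camera_matrix" (3x3 intrinsics, pixels), "dist" ([k1, k2, p1, p2, k3] as OpenCV has them; the pictures are not rectified), "rvec" (rotation vector, rad) and "tvec" (3), from world to camera coordinates, as OpenCV has them. Camera axes: x right, y down, z forward; pixel columns grow to the right and rows downward; lengths in m; the calibration is good to about 2 mm. A picture is of the moment at which its call begins. There is no depth.
- close_job(): hands the job in; it is judged then, once.
Trained networks look in the newest picture that a camera, given by its name, has taken for a name from the list of things; names that differ only in an ending like _2 or _b are one class to them, and where a whole thing is asked for, a point or a joint stands for the part that bears it (a point fixed in the world has none). Each returns a list of dicts, best first, with "confidence" (0 to 1); they miss things now and then, are a little off and sometimes report something else, mostly with a low value. They report only what shows in the picture. A call takes as long as a camera call.
- masks_of(camera, query): "pixels" (384x512 bool, what is visible of it) and "position" ([column, row] as shares, 0 to 1, of the picture: columns of its width, rows of its height, amid what is visible of it).
- spot_point(camera, query): "position" ([column, row] as shares, 0 to 1, of the picture: columns of its width, rows of its height: a listed point, or the origin of a listed thing).
The state is a dict: "t": time; "joint_pos": joint angles; "qd": joint speeds; "effort": joint torques, N m; "position": TCP position; "ee_rot": TCP orientation; "wrist_force": force on the tool from outside, world axes, zero at the start; "torque": the same for the moment, N m; "finger_gap": opening from 0.0 (shut) to 1.0 (fully open); "grasp_force": force on a finger pad.
Only numpy, scipy, OpenCV 4.12 (cv2) and the standard library are available. Lean on these libraries where they do the work, as an engineer would, in place of code of your own. Each camera call takes 0.05 s, during which the arm holds its last target. There are 200 camera calls.

## Task

Slide the white plastic plunger all the way down into the biscuit press while the press stands in its stand. Then grip the loaded press, lift it out, carry it over the low plank shelf and hold it upright with its slot nozzle about a centimetre above the rim of the long tin, centred over the tin and lined up with its length. Finish while still holding it there, touching nothing with it; don't shift the tins or knock the other things about.

Things in the scene. Friction and masses are not known exactly. Their poses are not given: they have to be found in the camera images.
- press_grip (a point): Biscuit press, loose, metal, 0.35 kg, 116 mm tall, upright in its stand at the start. Its upper part, 66 to 116 mm above its underside, is a square grip block 46 x 46 mm whose flat sides face the press's own x and y; below it a round barrel 42 mm across, then the slot nozzle. This point: centre of the grip block, 91 mm above the underside, 25 mm below the top; z up along the bore.
- press_mouth (a point): Centre of the mouth of the press's bore, in the middle of its top face (116 mm above its underside). The bore is round, upright, 30 mm wide, with a 2 mm bevel at the mouth, 97 mm deep. Axes as the press.
- press_nozzle (a point): Centre of the underside of the press's slot nozzle, a flat metal bar 70 x 24 mm, 14 mm high. Its x runs along the 70 mm length, z up the press.
- stand: Light wooden stand fixed to the table: base 120 x 75 x 5 mm, and on it a collar 85 x 39 mm outside, 73 x 27 mm inside, up to 20 mm above the table, in which the nozzle stands loosely, the press's x along the stand's x. The press rests 6 mm above the table, so its top is 122 mm above the table. Origin: centre of the underside; x along the long side, z up.
- plunger_mid (a point): Plunger, loose, white plastic, 70 g, standing upright on the table: a rod 28 mm across and 80 mm long with bevelled foot, on top of it a round knob 36 mm across and 26 mm high; 106 mm in all. This point: on its axis half-way up, 53 mm above the foot; z up to the knob. Fully home, the knob's underside rests on the press's top face.
- plunger_shoulder (a point): Point on the plunger's axis at the underside of its knob, 80 mm above its foot. Axes as the plunger.
- rack: Low shelf of medium brown wood fixed to the table between the press and the baking sheet: a plank 320 mm (own x) x 75 mm (own y), its top 80 mm above the table, carrying a row of three small dark pans 64 mm wide with upstanding paper, at most 105 mm above the table in all. Origin: centre of its footprint on the table.
- tray: Dark baking sheet fixed to the table, 290 mm (own x) x 175 mm (own y), rim 10 mm high, lined with brown paper, its bed 3 mm above the table. Three tins stand on it in a row along its x, 90 mm apart, in any order. Origin: centre of its underside.
- long_tin_rim (a point): The long tin, the target: a loose open steel finger tin 110 mm long (own y) x 46 mm wide (own x) x 20 mm high, walls 3 mm, standing on the baking sheet. This point is the centre of its opening at the height of its rim, about 23 mm above the table; z up.
- round_tin_a: Loose round steel tart tin, 70 mm across the rim, 20 mm high, on the baking sheet; leave it. Origin: centre of its underside.
- round_tin_b: A second round tart tin just like the first; leave it. Origin: centre of its underside.
- bowl: Bystander: loose white plastic mixing bowl, 190 mm across, 105 mm high. Origin: centre of its underside.
- mug: Bystander: loose white mug, 80 mm across, 90 mm high. Origin: centre of its underside.
- egg_box: Bystander: loose cardboard egg box 100 x 150 mm with six eggs, 59 mm high. Origin: centre of its underside.

How it is judged:
By the outcome, as a careful person would: the job done as asked, in the order asked, and still so for the second after the job is handed in, while the arm keeps its last pose, push and grip.
It also fails if it takes over 67 s, if anything falls off the work surface, if the arm or the gripper's body presses on something with over 40 N, if the wrist force passes 120 N, or if a joint passes its speed limit or range.

## Working session

There is one attempt and no reset: what is moved stays moved. The work goes in short steps, Python scripts to look and compute and a shell command to move; the robot and the scene stay as the last step left them, time stands still between calls to the robot, and variables do not carry over. Pictures are saved under pics/ and viewed, at most 11 in all, crops included, and the job is handed in when it is done.

```bash
mkdir -p pics; ls; cat > h.py <<'E'
from rig import *
import numpy as np, cv2
from scipy.spatial.transform import Rotation as Ro
def ray(c,pos):
    K=np.array(c["camera_matrix"]);R=cv2.Rodrigues(np.array(c["rvec"],float))[0];t=np.array(c["tvec"],float).ravel()
    p=np.array([[[pos[0]*512,pos[1]*384]]],float)
    u=cv2.undistortPoints(p,K,np.array(c["dist"],float)).ravel()
    return -R.T@t, R.T@np.array([u[0],u[1],1])
def atz(c,pos,z):
    o,d=ray(c,pos);return o+d*(z-o[2])/d[2]
def proj(c,P):
    return cv2.projectPoints(np.array(P,float).reshape(-1,1,3),np.array(c["rvec"],float),np.array(c["tvec"],float),np.array(c["camera_matrix"]),np.array(c["dist"],float))[0].reshape(-1,2)
def tri(rs):
    A=np.zeros((3,3));b=np.zeros(3)
    for o,d in rs:
        d=d/np.linalg.norm(d);M=np.eye(3)-np.outer(d,d);A+=M;b+=M@o
    return np.linalg.solve(A,b)
def save(c,n): cv2.imwrite("pics/"+n+".png",c["image"][:,:,::-1])
def rel(P,yaw=None):
    s=get_state();R=Ro.from_euler('xyz',s["ee_rot"],degrees=True).as_matrix()
    return R.T@(np.array(P)-np.array(s["position"]))/0.1
E
python3 - <<'E'
from h import *
s=get_state();print(s)
C={n:capture(n) for n in("scene","top")}
for n in C: save(C[n],n+"0")
Z=dict(press_grip=.097,press_mouth=.122,press_nozzle=.006,stand=0,plunger_mid=.053,plunger_shoulder=.08,rack=0,tray=0,long_tin_rim=.023,round_tin_a=.003,bowl=0,mug=0,egg_box=0)
for q,z in Z.items():
    for n in C:
        for r in spot_point(n,q)[:2]:
            print(q,n,round(r["confidence"],2),np.round(np.array(r["position"])*[512,384]),np.round(atz(C[n],r["position"],z),3))
E
```

```text
pics
{'t': 0.0, 'joint_pos': array([62.76937311, 23.9482274 , -0.59098489, 92.48459971,  0.2693951 ,
       63.63800933, -3.038829  ]), 'qd': array([ 0.03375119,  0.06746218,  0.03320046,  0.03479644, -0.03957782,
        0.03432698,  0.00136891]), 'effort': array([-2.48162636e-03, -8.51248956e+01,  6.37202282e-01, -4.25982428e+01,
       -4.89778316e-02,  1.87259592e-02,  1.51659242e-04]), 'position': array([ 0.26251926, -0.56678478,  0.20482997]), 'ee_rot': array([-1.79930713e+02,  5.03085220e-03,  2.48518275e+01]), 'wrist_force': array([-0.69506387,  0.23371791, -0.61213576]), 'torque': array([-0.00405149, -0.00386754,  0.03187535]), 'grasp_force': 0.0, 'finger_gap': 1.001035338497373}
press_grip scene 0.61 [298. 159.] [0.502 0.199 0.097]
press_grip scene 0.3 [189. 236.] [ 0.708 -0.249  0.097]
press_grip top 0.57 [187. 228.] [0.465 0.213 0.097]
press_mouth scene 0.93 [299. 146.] [0.465 0.226 0.122]
press_mouth top 0.59 [180. 225.] [0.477 0.23  0.122]
press_nozzle scene 0.62 [298. 172.] [0.46  0.233 0.006]
press_nozzle top 0.82 [189. 222.] [0.481 0.224 0.006]
stand scene 0.74 [298.
[... 477 characters left out ...]
 [328. 231.] [ 0.451 -0.253  0.023]
long_tin_rim top 0.51 [150. 167.] [0.671 0.356 0.023]
round_tin_a scene 0.89 [190. 239.] [ 0.625 -0.234  0.003]
round_tin_a scene 0.84 [181. 225.] [ 0.557 -0.243  0.003]
round_tin_a top 0.77 [323. 207.] [ 0.533 -0.24   0.003]
round_tin_a top 0.52 [325. 183.] [ 0.618 -0.251  0.003]
bowl scene 0.78 [346. 167.] [0.501 0.418 0.   ]
bowl top 0.46 [327. 234.] [ 0.44  -0.255  0.   ]
mug scene 0.66 [364. 194.] [0.665 0.379 0.   ]
mug scene 0.18 [347. 166.] [0.497 0.425 0.   ]
mug top 0.73 [149. 172.] [0.658 0.365 0.   ]
mug top 0.7 [184. 227.] [0.467 0.241 0.   ]
egg_box scene 0.97 [114. 238.] [ 0.52  -0.444  0.   ]
egg_box top 0.67 [249. 200.] [0.558 0.015 0.   ]
```

View pics/scene0.png

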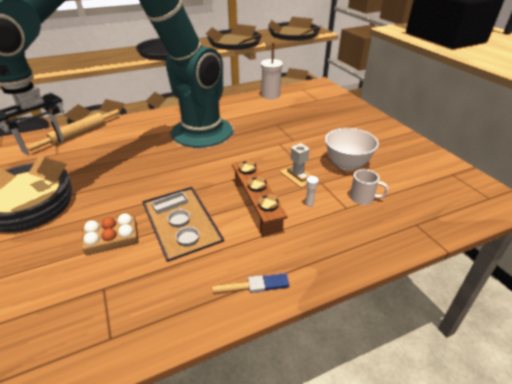

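View pics/top0.png

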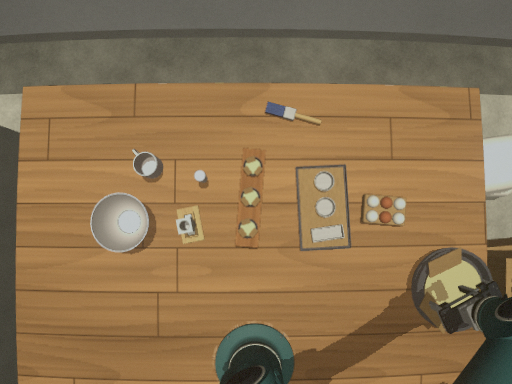

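The top view shows the press in its stand at about (187,225), the plunger at (200,177), the rack at (250,198) and the tray at (323,207). The long tin is at (327,233). The networks agree with all of this. I'll move over towards the plunger.

```bash

python3 -m crank '[1,0,0,-0.4,-0.09, 1,0,0,-0.5,-0.18,1,0,0,-0.5,-0.27,1,0,0,-0.5,-0.362,1,0,0,-0.5,-0.362,1,0,0,-0.5,-0.362,1,0,0,-0.5,-0.362,1,0,0,-0.5,-0.362]' 
python3 -m crank '[1,0,0,0,0,1,0,0,0,0,1,0,0,0,0]'
python3 -c "from h import *;s=get_state();print(s['position'],s['ee_rot'],s['joint_pos'])"
```

```text
t: 2.07
position: [0.2626, -0.5671, 0.2554]
ee_rot: [-180.0, -0.0, 82.5]
wrist_force: [-0.6, 0.2, 1.0]
finger_gap: 0.999
grasp_force: 0.0
t: 2.32
position: [0.2626, -0.5671, 0.2554]
ee_rot: [-180.0, -0.0, 81.9]
wrist_force: [-0.0, 0.4, 0.6]
finger_gap: 1.002
grasp_force: 0.0
[ 0.26260591 -0.56712173  0.25543556] [-1.79995532e+02 -2.81670343e-03  8.18822766e+01] [ 70.2859593   22.01212935 -10.59983187  88.82411051   4.22139073
  69.56026427  50.8485054 ]
```

```bash

python3 -m crank '[1,0,0,0,-0.045,1,0,0,0,-0.045,1,0,0,0,-0.045]' | sed -n 2,3p
for i in 1 2 3 4 5 6; do :; done
python3 -m crank '[1,0.4,0.2,0,0,1,0.8,0.4,0,0,1,1,0.5,0,0,1,1,0.5,0,0]' | sed -n 2p
python3 -m crank '[1,0.4,0.2,0,0,1,0.8,0.4,0,0,1,1,0.5,0,0,1,1,0.5,0,0]' | sed -n 2p
python3 -m crank '[1,0.4,0.2,0,0,1,0.8,0.4,0,0,1,1,0.5,0,0,1,1,0.5,0,0]' | sed -n 2p
python3 -m crank '[1,0.4,0.2,0,0,1,0.8,0.4,0,0,1,1,0.5,0,0,1,1,0.5,0,0]' | sed -n 2p
python3 -m crank '[1,0.4,0.2,0,0,1,0.8,0.4,0,0,1,1,0.5,0,0,1,1,0.5,0,0]' | sed -n 2p
python3 -m crank '[1,0.4,0.2,0,0,1,0.8,0.4,0,0,1,1,0.5,0,0,1,1,0.5,0,0]' | sed -n 2,3p
python3 -m crank '[1,0.2,0,0,0,1,0.4,0,0,0,1,0.4,0,0,0,1,0.4,0,0,0]' 
python3 - <<'E'
from h import *
c=capture("wrist");save(c,"w1")
o,d=ray(c,[.5,.5]);print(o,d)
for q,z in dict(press_mouth=.122,press_grip=.097,stand=0,plunger_shoulder=.08,plunger_mid=.053).items():
  for r in spot_point("wrist",q)[:2]: print(q,round(r["confidence"],2),np.array(r["position"])*[512,384],atz(c,r["position"],z))
E
```

```text
position: [0.2627, -0.5671, 0.2554]
ee_rot: [-180.0, -0.0, 90.1]
position: [0.3158, -0.462, 0.256]
position: [0.3649, -0.3617, 0.256]
position: [0.414, -0.2614, 0.256]
position: [0.4632, -0.161, 0.2559]
position: [0.5123, -0.0606, 0.2557]
position: [0.5613, 0.0395, 0.2554]
ee_rot: [180.0, -0.1, 90.3]
t: 4.9
position: [0.5598, 0.0743, 0.2554]
ee_rot: [-180.0, -0.0, 90.1]
wrist_force: [-0.3, -0.2, -0.1]
finger_gap: 0.999
grasp_force: 0.0
[0.56067387 0.14552373 0.43472295] [ 0.01102535 -0.23527706 -0.97199577]
press_mouth 0.66 [164.608   41.5872] [0.47468183 0.2203352  0.122     ]
press_mouth 0.28 [191.6928  66.5856] [0.50013506 0.19731789 0.122     ]
press_grip 0.62 [174.4896  48.    ] [0.47789273 0.219979   0.097     ]
stand 0.88 [194.7136  68.6976] [0.48056512 0.21477856 0.        ]
plunger_shoulder 0.81 [319.488   93.0816] [0.63680364 0.17612279 0.08      ]
plunger_mid 0.9 [316.5184  94.5024] [0.63901895 0.17675893 0.053     ]
```

View pics/w1.png

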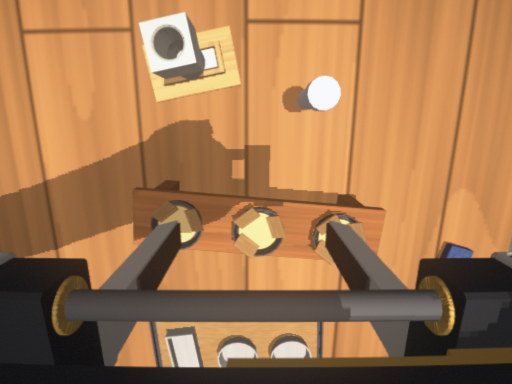

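```bash
python3 - <<'E'
from h import *
c=capture("wrist");im=c["image"];g=cv2.cvtColor(im,cv2.COLOR_RGB2GRAY)
def w(p,z):return atz(c,[p[0]/512,p[1]/384],z)
# knob top: brightest blob
def blob(m,seed):
    n,l=cv2.connectedComponents(m.astype(np.uint8));k=l[seed[1],seed[0]];cs,_=cv2.findContours((l==k).astype(np.uint8),cv2.RETR_EXTERNAL,cv2.CHAIN_APPROX_NONE);return max(cs,key=len)
print(im[93,324],im[93,304],im[42,169],im[25,160],im[22,150],im[65,180])
k=blob(im.min(2)>185,(324,93));e=cv2.fitEllipse(k);print("knob",e,w(e[0],.106))
b=blob(g<100,(169,38));P=np.array([w(p[0],.122)[:2] for p in b]);print("bore",cv2.minEnclosingCircle(P.astype(np.float32)),P.min(0),P.max(0))
e=cv2.fitEllipse(b);print(e,w(e[0],.122))
big=cv2.resize(im[0:120,120:260],None,fx=5,fy=5,interpolation=cv2.INTER_CUBIC);cv2.imwrite("pics/w2.png",big[:,:,::-1])
for q in("stand",):
  for r in masks_of("wrist",q)[:1]:
    ys,xs=np.nonzero(r["pixels"]);P=np.array([w((x,y),.005)[:2] for x,y in zip(xs,ys)]).astype(np.float32)
    print(q,cv2.minAreaRect(P*1000))
E
```

```text
[249 249 252] [123 110 102] [108 100  90] [206 196 179] [245 244 234] [127 120 111]
knob ((323.6957702636719, 91.33846282958984), (31.906558990478516, 33.98970031738281), 21.161510467529297) [0.63575292 0.1746842  0.106     ]
bore ((0.478608638048172, 0.22033937275409698), 0.013488811440765858) [0.46994418 0.20713228] [0.4910306  0.23238424]
((170.6009979248047, 39.522544860839844), (20.687501907348633, 27.288774490356445), 156.31085205078125) [0.48077729 0.2211536  0.122     ]
stand ((476.9879150390625, 219.32470703125), (122.94284057617188, 77.87358093261719), 10.89628791809082)
```

View pics/w2.png

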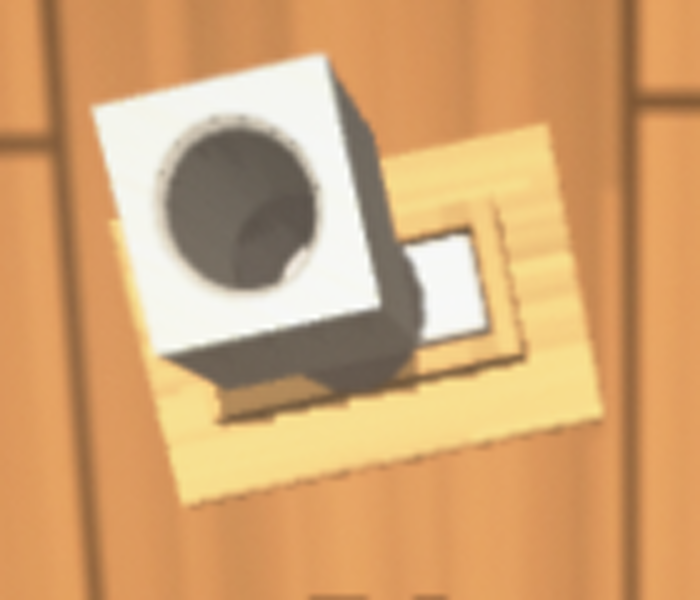

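```bash

python3 -m crank '[1,0.4,0.3,0,-0.03,1,0.8,0.6,0,-0.06,1,1,0.76,0,-0.06,1,1,0.76,0,-0.06,1,1,0.76,0,-0.06]' | sed -n 2,3p
python3 -m crank '[1,0,0,0.35,0,1,0,0,0.7,0,1,0,0,0.9,0,1,0,0,0.9,0,1,0,0,0.9,0,1,0,0,0.9,0]' | sed -n 2,3p
python3 - <<'E'
from h import *
c=capture("wrist");im=c["image"];save(c,"w3")
def w(p,z):return atz(c,[p[0]/512,p[1]/384],z)
for q,z in dict(plunger_shoulder=.08,plunger_mid=.053,press_mouth=.122).items():
  for r in spot_point("wrist",q)[:2]: print(q,round(r["confidence"],2),np.array(r["position"])*[512,384],atz(c,r["position"],z))
E
```

```text
position: [0.6355, 0.1767, 0.2543]
ee_rot: [-179.9, -0.1, 101.2]
position: [0.6362, 0.1742, 0.1675]
ee_rot: [179.9, -0.0, 101.0]
plunger_shoulder 0.66 [252.3136 198.912 ] [0.63675024 0.17419729 0.08      ]
plunger_mid 0.97 [254.5152 193.3824] [0.63923388 0.17329866 0.053     ]
```

View pics/w3.png

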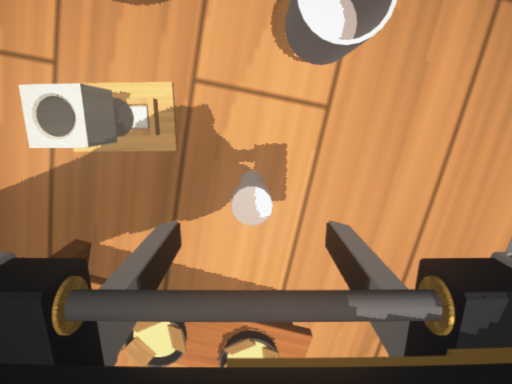

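The plunger knob, at about (252,205), is centred between the fingers, and the press edges are square to the image.

```bash

python3 -m crank '[1,0,0,0.3,0,1,0,0,0.6,0,1,0,0,0.8,0,1,0,0,0.8,0,1,0,0,0.8,0,1,0,0,0.8,0]' | sed -n 2,3p
python3 -m crank '[0.3,0,0,0,0,0.3,0,0,0,0,0.3,0,0,0,0,0.3,0,0,0,0,0.3,0,0,0,0,0.3,0,0,0,0,0.3,0,0,0,0,0.3,0,0,0,0]' 20

```

```text
position: [0.6363, 0.175, 0.0873]
ee_rot: [179.9, -0.0, 101.0]
t: 7.58
position: [0.6355, 0.1745, 0.0854]
ee_rot: [-180.0, -0.0, 101.0]
wrist_force: [0.4, -0.2, 0.1]
finger_gap: 0.472
grasp_force: 0.0
```

```bash

python3 -m crank '[0.2,0,0,0,0,0.2,0,0,0,0,0.2,0,0,0,0,0.2,0,0,0,0,0.2,0,0,0,0]' 20

```

```text
t: 8.0
position: [0.6354, 0.1746, 0.0854]
ee_rot: [-180.0, -0.0, 101.1]
wrist_force: [0.3, -0.6, 0.4]
finger_gap: 0.376
grasp_force: 20.0
```

```bash

python3 -m crank '[0.2,0,0,-0.3,0,0.2,0,0,-0.6,0,0.2,0,0,-0.9,0,0.2,0,0,-0.9,0]' | sed -n 2p
python3 -m crank '[0.2,0,0,-0.3,0,0.2,0,0,-0.6,0,0.2,0,-0.35,-0.6,0,0.2,0,-0.7,-0.6,0,0.2,0.1,-1,-0.6,0,0.2,0.1,-1,-0.6,0,0.2,0.1,-1,-0.6,0]' | sed -n 2p
python3 -m crank '[0.2,0.1,-0.3,0,0,0.2,0.15,-0.45,0,0,0.2,0.15,-0.45,0,0,0.2,0.15,-0.45,0,0]'
python3 - <<'E'
from h import *
c=capture("wrist");save(c,"w4")
s=get_state();print(s["position"],s["ee_rot"])
for q,z in dict(press_mouth=.122,press_grip=.097,plunger_mid=s["position"][2]-.0324).items():
  for r in spot_point("wrist",q)[:2]: print(q,round(r["confidence"],2),np.array(r["position"])*[512,384],atz(c,r["position"],z))
E
```

```text
position: [0.6375, 0.1757, 0.1813]
position: [0.5346, 0.1652, 0.236]
t: 9.25
position: [0.4889, 0.1712, 0.2357]
ee_rot: [180.0, 0.0, 101.0]
wrist_force: [1.0, 0.1, -0.3]
finger_gap: 0.377
grasp_force: 20.0
[0.48933591 0.171083   0.23556117] [ 1.79969508e+02 -1.02622072e-02  1.01020238e+02]
press_mouth 0.71 [251.6992 144.192 ] [0.4795498  0.21863461 0.122     ]
press_grip 0.77 [250.2144 138.3168] [0.47713761 0.22245962 0.097     ]
plunger_mid 0.84 [253.2864 218.304 ] [0.49024094 0.17083858 0.20316117]
plunger_mid 0.31 [255.2832 232.2816] [0.49388757 0.16009082 0.20316117]
```

View pics/w4.png

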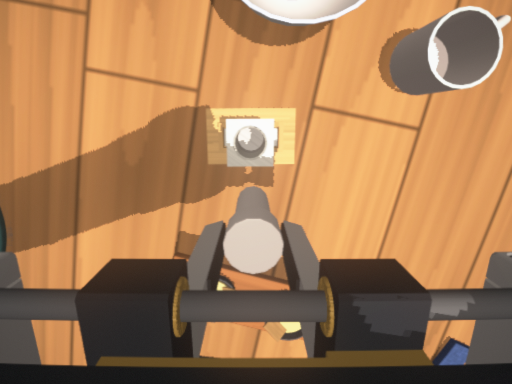

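```bash
cat > sq.py <<'E'
from h import *
c=capture("wrist");im=c["image"];s=get_state();p=np.array(s["position"])
def W(pts,z):return np.array([atz(c,[x/512,y/384],z)[:2] for x,y in pts],np.float32)*1000
R=Ro.from_euler('xyz',s["ee_rot"],degrees=True).as_matrix()
g=cv2.GaussianBlur(im,(3,3),0).min(2)
roi=np.zeros_like(g);roi[105:185,205:300]=1
m=((g>150)&(roi>0)).astype(np.uint8)
cs,_=cv2.findContours(m,cv2.RETR_EXTERNAL,cv2.CHAIN_APPROX_NONE);k=max(cs,key=cv2.contourArea)
print("sqpx",cv2.minAreaRect(k));r=cv2.minAreaRect(W(k[:,0],.122));print("sq",r)
roi[:]=0;roi[205:285,215:295]=1
m=((g>150)&(roi>0)).astype(np.uint8)
cs,_=cv2.findContours(m,cv2.RETR_EXTERNAL,cv2.CHAIN_APPROX_NONE);k=max(cs,key=cv2.contourArea)
e=cv2.fitEllipse(k);print("knob",e);kw=np.append(W([e[0]],p[2]+.0206)[0]/1000,0)
mw=np.append(np.array(r[0])/1000,0)
print("tcp",p,"knob",kw,"mouth",mw,"shift tool (0.1m):",R.T@(mw-kw)*10,"vs tcp",R.T@((mw-p)*[1,1,0])*10)
E
python3 sq.py
```

```text
sqpx ((254.0, 138.0), (77.99998474121094, 53.99999237060547), -0.0)
sq ((480.896484375, 224.40599060058594), (74.57752990722656, 51.88336944580078), 10.960508346557617)
knob ((252.80726623535156, 245.08270263671875), (54.31623840332031, 58.081905364990234), 92.8656005859375)
tcp [0.48897356 0.17119278 0.23524886] knob [0.48980933 0.17226054 0.        ] mouth [0.48089648 0.22440599 0.        ] shift tool (0.1m): [5.28876229e-01 1.21883978e-02 3.03722787e-04] vs tcp [5.37759362e-01 2.24329909e-02 3.05142376e-04]
```

```bash
python3 - <<'E'
import re
t=open('sq.py').read()
t=t.replace("m=((g>150)&(roi>0)).astype(np.uint8)\ncs","""print(im[118:128,235,2]);print(im[160:172,235,2]);print(im[160,220:232,2]);print(im[160,266:282,2])
print(im[142,224:280,2]);print(im[115:172,250,2])
m=((g>185)&(roi>0)).astype(np.uint8)
m=cv2.morphologyEx(m,cv2.MORPH_OPEN,np.ones((5,5)))
cs""",1)
open('sq.py','w').write(t)
E
python3 sq.py
```

```text
[155 240 248 249 249 249 250 250 250 250]
[166 166 167 167 167 160 121  82  76  75  74  75]
[ 99  98  99  99  98 100 121 150 164 166 168 168]
[166 166 167 170 172 172 168 134 109 135 150 151 151 151 151 150]
[120 168 229 246 246 247 248 248 239 220 185 137 110 101 113 142 156 158
 158 158 160 168 220 206 166 159 155 153 152 153 157 159 160 161 160 159
 158 156 136 111 113 162 198 239 250 251 251 251 250 232 188 172 156 119
 116 139]
[146 131 115 161 244 251 252 252 252 250 230 203 181 167 195 172 174 229
 234 217 209 209 210 205 171 159 152 155 159 158 160 159 158 159 157 138
 109 104 108 109 110 109 113 139 154 165 174 173 168 166 165 138 110 104
 105 106 106]
sqpx ((251.0, 137.5), (39.0, 50.0), 90.0)
sq ((477.6497802734375, 224.60009765625), (48.84865951538086, 37.422237396240234), 10.992525100708008)
knob ((252.80239868164062, 245.07205200195312), (54.32421112060547, 58.114479064941406), 92.8680419921875)
tcp [0.48884907 0.17123649 0.23523971] knob [0.48963231 0.1723254  0.        ] mouth [0.47764978 0.2246001  0.        ] shift tool (0.1m): [ 5.36015077e-01 -1.76128936e-02  3.11668175e-04] vs tcp [ 5.45204761e-01 -7.84213653e-03  3.13575459e-04]
```

```bash
python3 - <<'E'
from h import *
c=capture("wrist");save(c,"w5")
s=get_state();p=np.array(s["position"]);R=Ro.from_euler('xyz',s["ee_rot"],degrees=True).as_matrix()
for px in[(249.8,142),(250.3,142.5)]:
  m=atz(c,[px[0]/512,px[1]/384],.122);print(m,(R.T@(m-p))*10)
# foot of the plunger & knob predicted if exactly at TCP
for h in(.0206,-.0054,-.0854): print(proj(c,[p+[0,0,h]]))
c=capture("top");
for q,z in dict(plunger_mid=p[2]-.032,press_mouth=.122).items():
  for r in spot_point("top",q)[:2]: print(q,round(r["confidence"],2),atz(c,r["position"],z))
E
```

```text
[0.47713333 0.22043604 0.122     ] [ 0.50423448 -0.01878986  1.13273844]
[0.4777039  0.22005461 0.122     ] [ 0.4993986  -0.01391964  1.13273411]
[[251.10021043 246.57020429]]
[[251.32814768 230.41288546]]
[[251.76782283 199.2857275 ]]
```

```bash
python3 - <<'E'
import cv2
i=cv2.imread("pics/w5.png")[110:220,200:305];i=cv2.resize(i,None,fx=5,fy=5,interpolation=cv2.INTER_CUBIC)
i=cv2.convertScaleAbs(i,alpha=1.3,beta=0);cv2.imwrite("pics/w5c.png",i)
E
```

```text
(no output)
```

View pics/w5c.png

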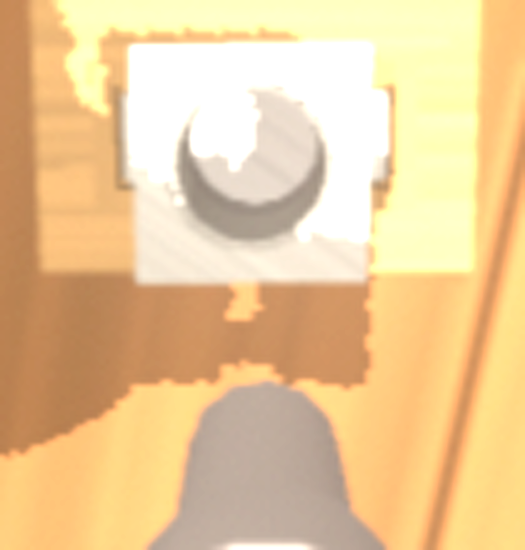

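```bash

python3 -m crank '[0.2,0.25,-0.01,0,0,0.2,0.498,-0.025,0,0,0.2,0.498,-0.025,0,0,0.2,0.498,-0.025,0,0]' | sed -n 2p
python3 -m crank '[0.2,0,0,0.12,0,0.2,0,0,0.24,0,0.2,0,0,0.28,0,0.2,0,0,0.28,0]' | sed -n 2,4p
python3 -m crank '[0.2,0,0,0.02,0,0.2,0,0,0.04,0,0.2,0,0,0.06,0,0.2,0,0,0.06,0]' | sed -n 2,4p
```

```text
position: [0.476, 0.2207, 0.2355]
position: [0.4758, 0.2187, 0.2057]
ee_rot: [-179.8, 0.0, 101.0]
wrist_force: [-0.4, 0.3, -0.7]
position: [0.4763, 0.2196, 0.2013]
ee_rot: [-180.0, 0.0, 101.0]
wrist_force: [-0.3, -0.3, -0.0]
```

```bash

python3 -m crank '[0.2,0,0,0.05,0,0.2,0,0,0.1,0,0.2,0,0,0.15,0,0.2,0,0,0.15,0]' | sed -n 2,4p
python3 -m crank '[0.2,0,0,0.08,0,0.2,0,0,0.16,0,0.2,0,0,0.24,0,0.2,0,0,0.32,0,0.2,0,0,0.4,0,0.2,0,0,0.4,0]' | sed -n 2,4p
```

```text
position: [0.4759, 0.2194, 0.1853]
ee_rot: [-179.9, 0.0, 101.1]
wrist_force: [-0.3, -0.2, -0.6]
position: [0.4757, 0.2193, 0.1447]
ee_rot: [-179.9, 0.0, 101.1]
wrist_force: [0.9, 0.4, -1.7]
```

```bash

python3 -m crank '[0.2,0,0,0.05,0,0.2,0,0,0.1,0,0.2,0,0,0.14,0,0.2,0,0,0.14,0]' | sed -n 2,4p
python3 -m crank '[0.2,0,0,0.01,0,0.2,0,0,0.02,0,0.2,0,0,0.03,0,0.2,0,0,0.04,0,0.2,0,0,0.04,0]' | sed -n 2,7p
```

```text
position: [0.476, 0.2195, 0.1317]
ee_rot: [-179.9, 0.0, 101.0]
wrist_force: [0.2, 0.6, -0.5]
position: [0.4763, 0.2197, 0.1284]
ee_rot: [-180.0, -0.0, 101.0]
wrist_force: [0.4, -1.0, -1.1]
finger_gap: 0.379
grasp_force: 20.0
```

```bash

python3 -m crank '[0.2,0,0,0.01,0,0.2,0,0,0.01,0,0.2,0,0,0.01,0]' | sed -n 2,4p
python3 -m crank '[0.2,0,0,0.01,0,0.2,0,0,0.01,0,0.2,0,0,0.01,0]' | sed -n 2,4p
python3 -m crank '[0.2,0,0,0.007,0,0.2,0,0,0.007,0,0.2,0,0,0.007,0]' | sed -n 2,4p
```

```text
position: [0.4764, 0.2197, 0.1274]
ee_rot: [-180.0, -0.0, 101.0]
wrist_force: [-0.7, 0.2, -0.5]
position: [0.4766, 0.22, 0.1272]
ee_rot: [180.0, -0.0, 101.1]
wrist_force: [-2.4, -1.9, 12.4]
position: [0.4768, 0.2203, 0.127]
ee_rot: [179.9, -0.0, 101.1]
wrist_force: [-6.3, -2.2, 22.3]
```

```bash

python3 -m crank '[1,0,0,-0.007,0,1,0,0,-0.01,0,1,0,0,-0.01,0,1,0,0,-0.01,0,1,0,0,-0.01,0,1,0,0,-0.01,0,1,0,0,-0.01,0,1,0,0,-0.01,0]' | sed -n 2,7p
python3 -m crank '[1,0,0,0,0,1,0,0,0,0,1,0,0,0,0]' | sed -n 2,7p
python3 - <<'E'
from h import *
c=capture("wrist");save(c,"w6")
s=get_state();p=np.array(s["position"])
for q,z in dict(press_mouth=.122,plunger_shoulder=.122).items():
  for r in spot_point("wrist",q)[:2]: print(q,round(r["confidence"],2),np.array(r["position"])*[512,384],atz(c,r["position"],z))
E
```

```text
position: [0.4763, 0.2197, 0.1267]
ee_rot: [-180.0, -0.0, 101.0]
wrist_force: [0.3, -0.5, -0.4]
finger_gap: 0.908
grasp_force: 0.0
position: [0.4763, 0.2197, 0.1267]
ee_rot: [-180.0, -0.0, 101.0]
wrist_force: [-0.2, 0.7, 0.1]
finger_gap: 0.998
grasp_force: 0.0
plunger_shoulder 0.65 [253.7984 228.7872] [0.47754156 0.22140263 0.122     ]
```

View pics/w6.png

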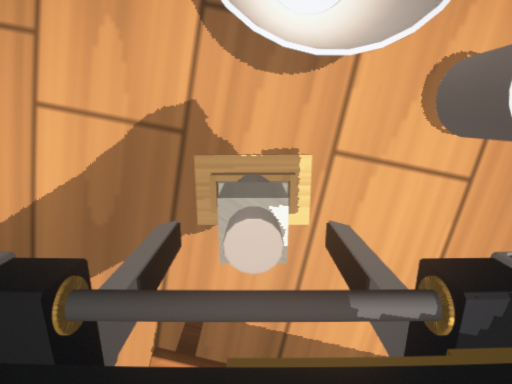

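The knob, at about (253,240), sits down on the press top, and press and stand are aligned with the fingers at (180,230) and (328,230). Next I'll lower onto the grip block and grip it.

```bash

python3 -m crank '[1,0,0,0.15,0,1,0,0,0.3,0,1,0,0,0.45,0,1,0,0,0.49,0,1,0,0,0.49,0]' | sed -n 2,4p
python3 -m crank '[0.4,0,0,0,0,0.4,0,0,0,0,0.4,0,0,0,0,0.4,0,0,0,0,0.4,0,0,0,0,0.4,0,0,0,0,0.4,0,0,0,0,0.4,0,0,0,0]' 40 | sed -n 2,7p
python3 -m crank '[0.35,0,0,0,0,0.35,0,0,0,0,0.35,0,0,0,0,0.35,0,0,0,0]' 40
```

```text
position: [0.4758, 0.2196, 0.077]
ee_rot: [-179.9, -0.0, 101.1]
wrist_force: [0.5, -0.5, -0.5]
position: [0.4763, 0.2197, 0.0778]
ee_rot: [-180.0, -0.0, 101.1]
wrist_force: [-0.0, 0.3, 1.8]
finger_gap: 0.489
grasp_force: 40.0
t: 15.57
position: [0.4764, 0.2197, 0.0778]
ee_rot: [180.0, 0.0, 101.1]
wrist_force: [-1.1, -1.7, 4.1]
finger_gap: 0.486
grasp_force: 40.0
```

```bash

python3 -m crank '[0.35,0,0,-0.1,0,0.35,0,0,-0.2,0,0.35,0,0,-0.35,0,0.35,0,0,-0.5,0,0.35,0,0,-0.65,0,0.35,0,0,-0.8,0,0.35,0,0,-0.8,0]' | sed -n 2,7p
python3 -m crank '[0.35,0,0,-0.2,0,0.35,0,0,-0.45,0,0.35,0,0,-0.7,0,0.35,0,0,-0.8,0,0.35,0,0,-0.8,0,0.35,0,0,-0.8,0]' | sed -n 2,7p
python3 -m crank '[0.35,-0.12,-0.05,0,0,0.35,-0.3,-0.1,0,0,0.35,-0.6,-0.2,0,0,0.35,-0.9,-0.33,0,0]' | sed -n 2p
python3 -m crank '[0.35,-0.3,-0.1,0,0,0.35,-0.6,-0.2,0,0,0.35,-0.9,-0.33,0,0]' | sed -n 2p
python3 -m crank '[0.35,-0.3,-0.1,0,0,0.35,-0.6,-0.2,0,0,0.35,-0.9,-0.33,0,0]' | sed -n 2p
python3 -m crank '[0.35,-0.3,-0.1,0,0,0.35,-0.6,-0.2,0,0,0.35,-0.9,-0.33,0,0]' | sed -n 2p
python3 -m crank '[0.35,-0.3,-0.1,0,0,0.35,-0.6,-0.2,0,0,0.35,-0.8,-0.3,0,0,0.35,-0.9,-0.33,0,0,0.35,-0.9,-0.33,0,0]' | sed -n 2,7p

```

```text
position: [0.4774, 0.2204, 0.1609]
ee_rot: [179.8, -0.0, 101.1]
wrist_force: [0.6, 0.6, -4.6]
finger_gap: 0.488
grasp_force: 40.0
position: [0.4762, 0.2193, 0.2369]
ee_rot: [-180.0, 0.0, 101.0]
wrist_force: [-0.2, 0.3, -5.7]
finger_gap: 0.492
grasp_force: 40.0
position: [0.4603, 0.1242, 0.2358]
position: [0.445, 0.0287, 0.2361]
position: [0.4298, -0.0658, 0.2361]
position: [0.4147, -0.1603, 0.236]
position: [0.3994, -0.2554, 0.2359]
ee_rot: [-179.9, -0.1, 100.9]
wrist_force: [0.6, -0.5, -5.0]
finger_gap: 0.484
grasp_force: 40.0
```

```bash

python3 -m crank '[0.35,0,0,0,0.02,0.35,0,0,0,0.05,0.35,0,0,0,0.085,0.35,0,0,0,0.12,0.35,0,0,0,0.155,0.35,0,0,0,0.19,0.35,0,0,0,0.225,0.35,0,0,0,0.26]' | sed -n 2,3p
python3 -m crank '[0.35,0,0,0,0.035,0.35,0,0,0,0.07,0.35,0,0,0,0.105,0.35,0,0,0,0.14,0.35,0,0,0,0.175,0.35,0,0,0,0.21,0.35,0,0,0,0.235,0.35,0,0,0,0.251]' | sed -n 2,3p
python3 -m crank '[0.35,0,0,0,0,0.35,0,0,0,0]' | sed -n 2,4p
python3 - <<'E'
from h import *
c=capture("wrist");save(c,"w7")
s=get_state();p=np.array(s["position"]);print(p,s["ee_rot"],s["joint_pos"])
for r in spot_point("wrist","long_tin_rim")[:2]: print(round(r["confidence"],2),np.array(r["position"])*[512,384],atz(c,r["position"],.023))
for r in masks_of("wrist","long_tin_rim")[:1]:
  ys,xs=np.nonzero(r["pixels"]);P=np.array([atz(c,[(x+.5)/512,(y+.5)/384],.023)[:2] for x,y in zip(xs,ys)]).astype(np.float32)
  print(r["confidence"],cv2.minAreaRect(P*1000))
print("pred nozzle px",proj(c,[p-[0,0,.0718]]))
E
```

```text
position: [0.4006, -0.2522, 0.2366]
ee_rot: [-179.9, 0.0, 54.0]
position: [0.4006, -0.2521, 0.2366]
ee_rot: [-179.9, 0.1, 8.9]
position: [0.4007, -0.2526, 0.2369]
ee_rot: [-179.9, 0.1, 9.2]
wrist_force: [-0.3, 0.2, -4.4]
[ 0.40066895 -0.25282     0.23711667] [-1.79958705e+02  4.37763935e-02  9.24478567e+00] [ 43.08839615   7.02888446 -15.73636259 110.59361809   2.13229161
  62.7144348  -54.27056281]
0.68 [259.1744 141.1968] [ 0.44705891 -0.2535129   0.023     ]
0.6 ((445.5346984863281, -252.32447814941406), (46.27191162109375, 109.33316802978516), 7.420027256011963)
pred nozzle px [[252.89596035 204.82870698]]
```

View pics/w7.png

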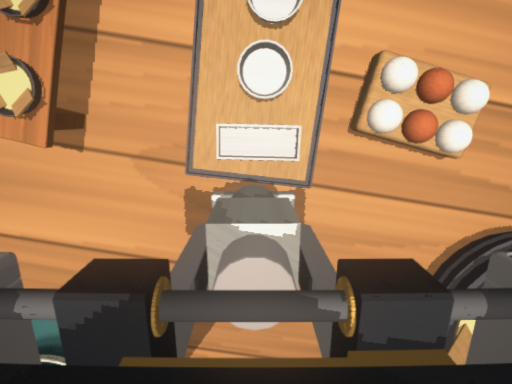

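The tin rim shows at about (258,143), tilted about 2° from the tool. The nozzle edge is at about (253,195), square to the tool. I'll move over the tin and go part of the way down.

```bash

python3 -m crank '[0.35,0.1,0.02,0,0.01,0.35,0.25,0.04,0,0.01,0.35,0.4,0.06,0,0.01,0.35,0.443,0.06,0,0.01,0.35,0.443,0.06,0,0.01,0.35,0.443,0.06,0,0.01]' | sed -n 2,3p
python3 -m crank '[0.35,0,0,0.15,0,0.35,0,0,0.35,0,0.35,0,0,0.6,0,0.35,0,0,0.8,0,0.35,0,0,0.9,0,0.35,0,0,0.95,0,0.35,0,0,0.95,0]' | sed -n 2,7p
python3 - <<'E'
from h import *
s=get_state();p=np.array(s["position"]);print(s["t"],p,s["ee_rot"])
R=Ro.from_euler('xyz',s["ee_rot"],degrees=True).as_matrix()
a=[]
for n in("wrist","top","scene"):
  c=capture(n);save(c,n+"8")
  for q in("press_nozzle","long_tin_rim"):
    z=.023 if q[0]=="l" else p[2]-.0718
    for r in spot_point(n,q)[:1]: print(n,q,round(r["confidence"],2),np.array(r["position"])*[512,384],atz(c,r["position"],z))
  if n=="wrist":
   r=masks_of(n,"long_tin_rim")[0];ys,xs=np.nonzero(r["pixels"]);P=np.array([atz(c,[(x+.5)/512,(y+.5)/384],.023)[:2] for x,y in zip(xs,ys)]).astype(np.float32)
   print(cv2.minAreaRect(P*1000))
i=cv2.imread("pics/wrist8.png");j=cv2.resize(cv2.imread("pics/scene8.png")[170:270,120:248],(512,400),interpolation=cv2.INTER_CUBIC)
cv2.imwrite("pics/m8.png",cv2.resize(np.vstack([i[60:260],j[:384]]),(526,600)))
E
```

```text
position: [0.4449, -0.2524, 0.2374]
ee_rot: [-180.0, 0.0, 7.3]
position: [0.4449, -0.2526, 0.1424]
ee_rot: [-180.0, 0.0, 7.3]
wrist_force: [-0.1, 0.7, -5.1]
finger_gap: 0.485
grasp_force: 40.0
20.8833 [ 0.44486479 -0.25256628  0.14244821] [-1.79969003e+02  4.67936006e-02  7.26138115e+00]
wrist press_nozzle 0.91 [250.88   204.2112] [ 0.44517135 -0.25096782  0.07064821]
wrist long_tin_rim 0.7 [253.7984 187.8144] [ 0.44946358 -0.25312931  0.023     ]
((392.03826904296875, -258.895263671875), (118.47630310058594, 102.22927856445312), 9.411275863647461)
top press_nozzle 0.24 [321.28   180.5952] [ 0.61869858 -0.2227966   0.07064821]
top long_tin_rim 0.49 [328.3968 235.5072] [ 0.43489825 -0.25461481  0.023     ]
scene press_nozzle 0.62 [168.0896 185.8176] [ 0.42888932 -0.2442552   0.07064821]
scene long_tin_rim 0.61 [169.1136 201.216 ] [ 0.4488954  -0.25312643  0.023     ]
```

View pics/m8.png

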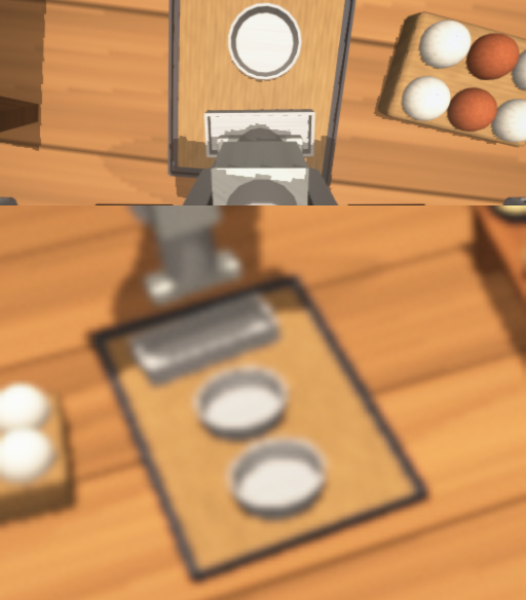

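```bash
python3 - <<'E'
from h import *
c=capture("wrist");s=get_state();p=np.array(s["position"]);R=Ro.from_euler('xyz',s["ee_rot"],degrees=True).as_matrix()
g=cv2.cvtColor(c["image"],cv2.COLOR_RGB2GRAY)
T=np.array([p[0],p[1],.023])
for v in([.023,.055,0],[.023,-.055,0],[.023,0,0]): print(v,proj(c,[T+R@np.array(v)]))
for col in(205,225,245,265,285,300): print(col,g[162:176,col])
for row in(180,190): print(row,g[row,192:208],g[row,296:316])
E
```

```text
[0.023, 0.055, 0] [[306.31746769 170.16763393]]
[0.023, -0.055, 0] [[198.83633664 170.25956069]]
[0.023, 0, 0] [[252.57333696 170.18775523]]
205 [182 183 184 185 185 181 125 113 149 231 237 227 227 228]
225 [175 174 174 174 172 153 117 118 174 232 237 230 238 239]
245 [179 179 179 179 176 145 116 122 182 233 237 238 239 239]
265 [171 172 172 172 168 132 113 128 208 235 236 226 237 238]
285 [183 182 184 184 180 124 113 135 229 236 236 239 238 237]
300 [181 181 180 180 175 124 114 153 228 233 214 184 173 139]
180 [179 182 184 183 179 178 191 223 234 221 160 102 123 204 233 236] [232 232 227 186 125 101 133 210 230 221 196 181 182 186 186 184 184 185
 188 186]
190 [180 178 175 174 174 176 183 202 227 232 193 120 111 193 228 231] [235 235 232 188 121 108 176 223 230 210 185 181 184 185 182 187 188 186
 182 181]
```

The projected rim agrees with the seen rim to within a pixel. I'll lower to the final height.

```bash

python3 -m crank '[0.35,0,0,0.1,-0.003,0.35,0,0,0.2,-0.003,0.35,0,0,0.3,-0.003,0.35,0,0,0.375,-0.003,0.35,0,0,0.375,-0.003,0.35,0,0,0.375,-0.003,0.35,0,0,0.375,-0.003]'
python3 - <<'E'
from h import *
c=capture("scene");s=get_state();p=np.array(s["position"]);print(p,s["ee_rot"])
R=Ro.from_euler('xyz',s["ee_rot"],degrees=True).as_matrix()
i=cv2.resize(c["image"][160:235,125:225,::-1],(800,600),interpolation=cv2.INTER_CUBIC)
for v,z,col in[([x,y,0],z,col) for x,y,z,col in[(sx*.012,sy*.035,p[2]-.0718,(0,0,255)) for sx in(-1,1) for sy in(-1,1)]+[(sx*.023,sy*.055,.023,(255,0,0)) for sx in(-1,1) for sy in(-1,1)]]:
  q=proj(c,[np.array([p[0],p[1],z])+R@np.array(v)])[0];cv2.circle(i,(int((q[0]-125)*8),int((q[1]-160)*8)),4,col,-1)
cv2.imwrite("pics/s9.png",i)
E
```

```text
t: 22.02
position: [0.4455, -0.2525, 0.1053]
ee_rot: [-180.0, -0.0, 7.8]
wrist_force: [0.5, -0.1, -4.6]
finger_gap: 0.486
grasp_force: 40.0
[ 0.4456444  -0.25262688  0.10554893] [ 1.79986582e+02 -2.44460349e-02  7.81138262e+00]
```

View pics/s9.png

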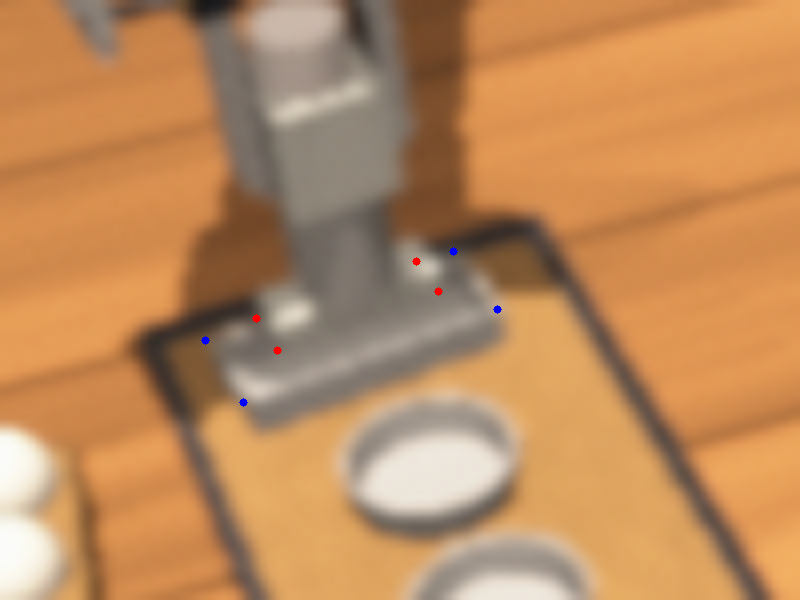

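```bash
python3 -c "
from rig import *
print(close_job())"
```

```text
the job is handed in; nothing more can be done
None
```

I pushed the plunger fully home and carried the press over the shelf. I handed the job in at about 22 s with the press held upright, its nozzle centred over the long tin, lined up with its length and about 11 mm above the rim.

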